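# Gauge the enclosure's rim channel and close it

## Task

Check that the channel in the enclosure's rim is clear: take the upright gauge from its rack and run its tip lightly through the whole L-shaped channel, staying down in it, from the closed end on the front rim round the corner to the closed end on the right rim, slowly and steadily at about 3 cm a second. Then hang the gauge upright in the rack's fork as it was, and last push the lid shut until its catch holds it. Leave the other things on the bench where they are.

Things in the scene. Friction and masses are not known exactly. Their poses are not given: they have to be found in the camera images.
- enclosure: grey box, fixed, 180 (x) x 160 (y) x 55 mm high, open top. Origin: centre of underside, +x away from the robot, +y left (hinge side). One L-shaped channel is sunk in the 30 mm wide front (-x) and right (-y) rims: 16 mm wide, 9 deep (rim z 55, floor z 46), closed ends, square corner. Its centre line, mm: x -75, y -4 to the corner x -75, y -65, then to x +65, y -65
- seam_1 (a point): point on the channel floor, on its centre line: start, centre of the channel 8 mm from its closed end on the front rim; enclosure frame x -75, y -4; axes as the enclosure's, z up
- seam_2 (a point): point on the channel floor, on its centre line: front leg, y -24; axes as the enclosure's, z up
- seam_3 (a point): point on the channel floor, on its centre line: front leg, y -45; axes as the enclosure's, z up
- seam_4 (a point): point on the channel floor, on its centre line: the corner, x -75, y -65; axes as the enclosure's, z up
- seam_5 (a point): point on the channel floor, on its centre line: right leg, x -30; axes as the enclosure's, z up
- seam_6 (a point): point on the channel floor, on its centre line: right leg, x +2; axes as the enclosure's, z up
- seam_7 (a point): point on the channel floor, on its centre line: right leg, x +33; axes as the enclosure's, z up
- seam_8 (a point): point on the channel floor, on its centre line: end, 8 mm from the closed end of the right leg, x +65, y -65; axes as the enclosure's, z up
- lid (a joint): angle of the flat grey lid, hinged along the enclosure's left (+y) edge, standing open, leaning outward a little, at the start; 0 = fully shut on the rim, 1.57 = upright, at most 1.95. The hinge is stiff: the lid stays where it is left (about 2 N at the free edge moves it). Over the last 0.06 rad a sprung ball catch resists (about 4 N in all at the free edge), then snaps in and holds it
- lid_hinge (a point): middle of the hinge axis, which runs along the enclosure's x: enclosure x 0, y +84, z 56.5 mm; its axes turn with the lid, and lie as the enclosure's when shut
- lid_edge (a point): middle of the lid's free edge on its outer face, 166 mm from the hinge axis and 6.5 mm off the plane through it; the lid is 180 mm long along the hinge, 8 mm thick. Shut, it lies over the right rim, outer face 63 mm above the worktop. A steel tongue 24 mm wide projects 9 mm past the middle of this edge and 26 mm to the inner side
- gauge: upright round stylus (feeler gauge), 170 mm tall, 0.12 kg: ball-ended steel shank 8 mm in diameter from z 0 to 80, collar disc 36 mm in diameter and 6 mm thick from z 80 to 86, dark round wooden handle 20 mm in diameter from z 86 to 170. Origin at the tip, z up along the handle. At the start it hangs upright in the rack's fork
- gauge_tip (a point): the lowest point of the gauge's ball tip (8 mm in diameter)
- gauge_collar (a point): centre of the underside of the gauge's collar, 80 mm above the tip
- rack: fixed stand, 90 x 76 x 100 mm: wooden base 10 mm thick, rear post, dark steel fork plate on top (8 mm thick, top at z 100, 50 mm across y). Origin: centre of its underside. The slot, 16 mm wide, lies along its x, open toward -x: from x -35 (mouth) to x +9 (closed end), a 17 mm wide prong on either side; nothing stands higher than the prongs
- seat (a point): point on top of the rack's fork, on the middle of the slot, where the centre of the collar's underside rests; axes as the rack's, the slot's mouth toward -x
- tape_measure: tape measure, 82 mm long, 67 mm high; bystander
- marker: black marker, 138 mm long, lying; bystander
- screwdriver_a: screwdriver, 212 mm long, lying; bystander

How it is judged:
On the way, in this order (a step that is already met when the one before it is completed fails the run):
1. the gauge's tip is in the channel at seam_1, within 6 mm of it sideways and within 6 mm of the floor (horizontal distance between gauge_tip and seam_1 below 0.006 m and z of gauge_tip in the frame of seam_1 between -0.006 and 0.006 m), for 0.04 s.
2. the gauge's tip is in the channel at seam_2, within 6 mm of it sideways and within 6 mm of the floor (horizontal distance between gauge_tip and seam_2 below 0.006 m and z of gauge_tip in the frame of seam_2 between -0.006 and 0.006 m), for 0.04 s.
3. the gauge's tip is in the channel at seam_3, within 6 mm of it sideways and within 6 mm of the floor (horizontal distance between gauge_tip and seam_3 below 0.006 m and z of gauge_tip in the frame of seam_3 between -0.006 and 0.006 m), for 0.04 s.
4. the gauge's tip is in the channel at seam_4, within 6 mm of it sideways and within 6 mm of the floor (horizontal distance between gauge_tip and seam_4 below 0.006 m and z of gauge_tip in the frame of seam_4 between -0.006 and 0.006 m), for 0.04 s.
5. the gauge's tip is in the channel at seam_5, within 6 mm of it sideways and within 6 mm of the floor (horizontal distance between gauge_tip and seam_5 below 0.006 m and z of gauge_tip in the frame of seam_5 between -0.006 and 0.006 m), for 0.04 s.
6. the gauge's tip is in the channel at seam_6, within 6 mm of it sideways and within 6 mm of the floor (horizontal distance between gauge_tip and seam_6 below 0.006 m and z of gauge_tip in the frame of seam_6 between -0.006 and 0.006 m), for 0.04 s.
7. the gauge's tip is in the channel at seam_7, within 6 mm of it sideways and within 6 mm of the floor (horizontal distance between gauge_tip and seam_7 below 0.006 m and z of gauge_tip in the frame of seam_7 between -0.006 and 0.006 m), for 0.04 s.
8. the gauge's tip is in the channel at seam_8, within 6 mm of it sideways and within 6 mm of the floor (horizontal distance between gauge_tip and seam_8 below 0.006 m and z of gauge_tip in the frame of seam_8 between -0.006 and 0.006 m), for 0.04 s.
9. the gauge hangs upright in the fork again, let go (distance between gauge_collar and seat below 0.02 m and z of gauge_collar in the frame of seat between -0.004 and 0.004 m and angle between gauge's own z axis and vertical below 0.12 rad and contact force between the fingers and gauge below 0.05 N), for 0.2 s.
10. the lid is shut and held by its catch (value of joint lid below 0.015 rad), for 0.2 s.
At the end, for the whole second after the job is handed in: The gauge hangs upright (within 0.12 rad) and at rest in the rack's fork, its collar on the prongs and its centre within 20 mm of the seat point, and the lid is shut (under 0.015 rad, past its catch) (all of step 9 and linear speed of gauge below 0.02 m/s and value of joint lid below 0.015 rad); the robot touches nothing.
It fails at once if the tip is dragged through the channel faster than 0.08 m/s (the first and last 15 mm and the corner not counted) (((x of gauge_tip in the frame of enclosure between -0.085 and -0.065 m and y of gauge_tip in the frame of enclosure between -0.055 and -0.019 m and z of gauge_tip in the frame of enclosure below 0.053 m) or (x of gauge_tip in the frame of enclosure between -0.06 and 0.05 m and y of gauge_tip in the frame of enclosure between -0.075 and -0.055 m and z of gauge_tip in the frame of enclosure below 0.053 m)) and linear speed of gauge above 0.08 m/s).
It fails at once if the gauge presses on the enclosure with more than 25 N (contact force between gauge and enclosure above 25 N).
It fails at once if the gauge is dropped or lies over (tilt over 0.8 rad) (angle between gauge's own z axis and vertical above 0.8 rad).
It fails at once if the tape measure, marker or screwdriver is moved more than 40 mm (distance of any of tape_measure, marker, screwdriver_a from where it was at the start of the episode above 0.04 m).
It also fails if it takes over 72 s, if anything falls off the work surface, if the arm or the gripper's body presses on something with over 40 N, if the wrist force passes 120 N, or if a joint passes its speed limit or range.

## Robot

A 6-joint arm with a two-finger parallel gripper is mounted at the origin on the work surface; the furniture and walls round the work are solid. World frame = base frame: x ahead of the robot, y to its left, z up, the work surface at z = 0. Lengths are in m, angles in rad, forces in N, time in s.
With the tool pointing down it reaches from about 0.3 to 0.875 m from the base axis. Payload 6.4 kg.
Tool frame: the origin (TCP) lies at the very end of the fingers, on their centre line; the grasp point (between the pads) lies 19 mm behind it; z points along the fingers, y is the line along which they close (so a half turn about z gives the same grasp; the last joint's range is limited). The gripper opens to 85 mm and grips with 20 to 120 N. Pads are 22 mm wide; open, the fingers measure 114 mm over their backs; the gripper's body (76 mm by 85 mm) begins 54 mm behind the grasp point. The pads swing forward as they close: fully open they stand 13 mm farther back than shut.
Start: joints at [-1.474, 0.181, 1.607, -0, 1.354, -0.206], TCP at [0.171, -0.549, 0.231] pointing down, gripper open.
Joint ranges: [-2.99, 2.99], [-0.89, 2.07], [0.3, 2.58], [-1.14, 4.28], [0, 2.63], [-3.12, 3.12]. Speed limits (rad/s): [2.57, 2.57, 3.01, 3.14, 3.14, 3.14].

## Interface

Orientations are given as a unit quaternion [w, x, y, z].
In Python, from bench import ctrl gives the robot as it stands.
- The arm moves only by the tool jog_arm, called after ">>>" by a JSON object that holds its "name" and its "arguments", one argument or row to a line. Schema: {"type":"object","properties":{"moves":{"type":"string"},"only":{"type":"string"},"quiet":{"type":"boolean"},"lines":{"type":"string"}},"required":["moves"],"additionalProperties":false}. moves is a string of 1 to 10 rows, parted by semicolons, with the numbers parted by commas; each row has 7 numbers: dx, dy, dz in units of 20 mm, then a rotation vector rx, ry, rz in units of 0.2 rad, then the opening from 0.0 (shut) to 1.0 (fully open); each row is the pose to reach, as a shift and turn from the pose commanded when the call began, along the tool's axes at that moment; what a row does not reach only later rows make up. A row lasts 1/8 s, in which the tool goes at most 0.0625 m and 0.188 rad, less where a joint would pass 70% of its speed; a pose out of reach is approached as far as the arm can. The fingers move at their own pace and stop on an object; the grip force is fixed at half the most. Time passes only in rows, so rows that do not move let the fingers close. The tool returns the time, the measured TCP pose, the force, the opening and the grip force at its end. only (a regular expression) keeps the lines of the reply that match it, lines (a string "A,B") keeps lines A to B, and quiet returns only ok. Input that does not fit is refused with a message, and nothing moves.
- ctrl.get_obs(): the state, without advancing time (a new reading comes with each control period).
- ctrl.camera(name): name is "side" or "top"; returns the picture (480x640x3 uint8, blue, green, red); there is no depth.
- ctrl.camera_params(name): a dict with "fovy" (degrees; the focal length in pixels is half the picture's height over the tangent of half this angle, whatever the lens; pixels are square), "cx", "cy" (the principal point, pixels), "view" (4x4, takes a point from world to camera coordinates). Camera axes: x right, y up, looking along -z (the intrinsics and any distortion apply to the point x, -y, -z); pixel columns grow to the right and rows downward; lengths in m; the calibration is good to about 2 mm. A picture is of the moment at which its call begins. camera_params takes no time and is no camera call.
- ctrl.hand_in(): hands the job in; it is judged then, once.
The state is a dict: "time_s": time; "q": joint angles; "dq": joint speeds; "joint_efforts": joint torques, N m; "eef_pos": TCP position; "eef_rot": TCP orientation; "wrist_force": force on the tool from outside, world axes, zero at the start; "torque": the same for the moment, N m; "opening": opening from 0.0 (shut) to 1.0 (fully open); "grasp_force": force on a finger pad.
Only numpy, scipy, OpenCV 4.12 (cv2) and the standard library are available. Lean on these libraries where they do the work, as an engineer would, in place of code of your own. Each camera call takes 0.05 s, during which the arm holds its last target. There are 200 camera calls.

## Working session

There is one attempt and no reset: what is moved stays moved. The work goes in short steps, Python scripts to look and compute and a tool call to move; the robot and the scene stay as the last step left them, time stands still between calls to the robot, and variables do not carry over. Pictures are saved under pics/ and viewed, at most 10 in all, crops included, and the job is handed in when it is done.

```bash
ls; mkdir -p pics
```

Run:
```python
from bench import ctrl
import cv2,json
for n in("top","side"):
    cv2.imwrite(f"pics/{n}0.png",ctrl.camera(n)); p=ctrl.camera_params(n); print({k:(v if k!='view' else [list(map(lambda x:round(float(x),4),r)) for r in v]) for k,v in p.items()})
o=ctrl.get_obs(); print(o)
```

```text
bench.py
pics
{'fovy': 44.509699805922274, 'cx': 317.57049337270877, 'cy': 228.03397485711923, 'view': [[0.3431, -0.9393, -0.0013, -0.1811], [0.8455, 0.3083, 0.4359, -0.4695], [-0.4091, -0.1506, 0.9, -1.4581], [0.0, 0.0, 0.0, 1.0]]}
{'fovy': 43.33495653411403, 'cx': 315.6004647898723, 'cy': 233.8433237119305, 'view': [[-0.9749, -0.2217, 0.0198, 0.5049], [0.1625, -0.6484, 0.7437, -0.1437], [-0.152, 0.7283, 0.6682, -1.3489], [0.0, 0.0, 0.0, 1.0]]}
{'time_s': 0.1, 'q': array([-1.47429532e+00,  1.81468321e-01,  1.60793358e+00,  4.09604563e-06,
        1.35380239e+00, -2.06297524e-01]), 'dq': array([ 0.00140216, -0.00184428, -0.00084124, -0.00148019, -0.00083901,
        0.00040545]), 'joint_efforts': array([ 3.76224534e-04, -4.45874870e+01, -3.52238309e+01, -2.94363163e-04,
        4.12206151e-03,  2.09499183e-05]), 'eef_pos': array([ 0.17142987, -0.54831641,  0.230461  ]), 'eef_rot': array([-8.04496368e-04,  9.88560752e-01,  1.50821051e-01,  4.62125288e-05]), 'wrist_force': array([ 0.53485268,  0.34072177, -0.6549295 ]), 'torque': array([0.01839157, 0.00511194, 0.04908958]), 'grasp_force': 0.0, 'opening': 1.000778041841717}
```

View pics/top0.png

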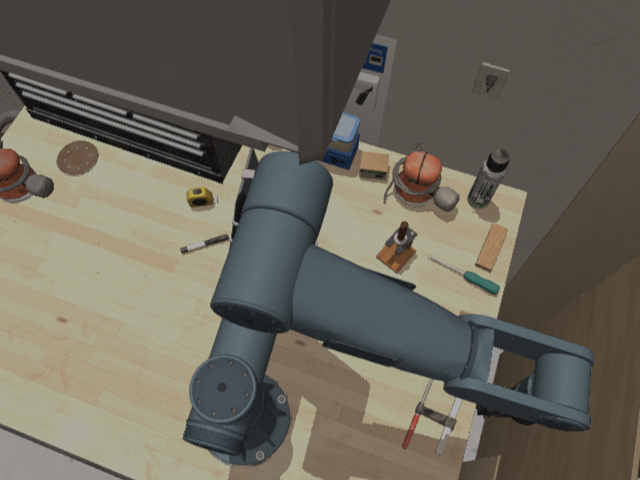

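View pics/side0.png

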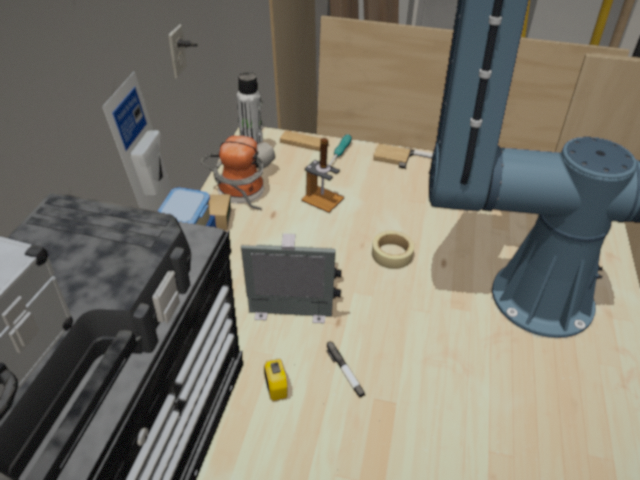

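The top view shows the rack with the gauge near (402,245). The arm hides most of the enclosure there. The side view shows the rack at (322,185), the lid's outer face at (290,280), and the tape and marker to its left. I'll enlarge the rack in both views.

Create h.py:
```python
from bench import ctrl
import numpy as np, cv2
P={n:ctrl.camera_params(n) for n in("top","side")}
def K(n):
    f=240/np.tan(np.radians(P[n]['fovy'])/2); return f,P[n]['cx'],P[n]['cy']
def ray(n,u,v):
    f,cx,cy=K(n); V=np.array(P[n]['view']); R=V[:3,:3]
    d=R.T@np.array([(u-cx)/f,-(v-cy)/f,-1.]); return -R.T@V[:3,3], d/np.linalg.norm(d)
def plane(n,u,v,z):
    c,d=ray(n,u,v); return c+d*(z-c[2])/d[2]
def tri(a,b):
    (c1,d1),(c2,d2)=ray("top",*a),ray("side",*b)
    s,t=np.linalg.lstsq(np.c_[d1,-d2],c2-c1,rcond=None)[0]
    p,q=c1+s*d1,c2+t*d2; return (p+q)/2,np.linalg.norm(p-q)
def proj(n,p):
    f,cx,cy=K(n); V=np.array(P[n]['view']); c=V[:3,:3]@np.asarray(p)+V[:3,3]
    return np.round([cx+f*c[0]/-c[2],cy+f*c[1]/c[2]],1)
def crop(img,u,v,w,h,s,name):
    cv2.imwrite(name,cv2.resize(img[v:v+h,u:u+w],None,fx=s,fy=s,interpolation=cv2.INTER_CUBIC))
```

Run:
```python
from h import *
a=cv2.imread('pics/top0.png');b=cv2.imread('pics/side0.png')
for i,(im,u,v) in enumerate(((a,365,210),(b,285,130))):
    crop(im,u,v,80,80,5,f'pics/c{i}.png')
cv2.imwrite('pics/c01.png',np.hstack([cv2.imread('pics/c0.png'),cv2.imread('pics/c1.png')]))
for n in P: print(n,ray(n,320,240)[0].round(3))
print('handle top',tri((404,228),(323,141)), 'rack base',plane('top',397,256,0.01),plane('side',322,200,.01))
print('lid',plane('side',245,247,.22),plane('side',334,247,.22),plane('side',250,313,.05),plane('side',332,315,.05))
```

```text
top [-0.137 -0.245  1.517]
side [0.311 1.001 0.998]
handle top (array([ 0.55116728, -0.22731859,  0.17730874]), np.float64(0.008104815970274567)) rack base [ 0.54197523 -0.23076813  0.01      ] [ 0.54849669 -0.20903819  0.01      ]
lid [0.60795301 0.22109807 0.22      ] [0.44574599 0.1806101  0.22      ] [0.6027562  0.23632084 0.05      ] [0.43869003 0.20158355 0.05      ]
```

View pics/c01.png

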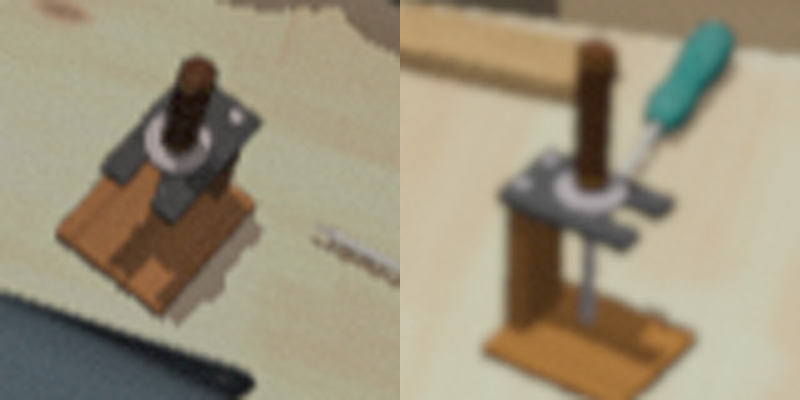

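The crops show the collar centre at about (400.6,238) top and (323,168) side, with the handle top at (405,223) and (324.4,140). The slot's mouth faces lower left in the top view. Next I'll compute the fork and base geometry.

Run:
```python
from h import *
T=lambda u,v:(365+u/5,210+v/5)
S=lambda u,v:(285+(u-400)/5,130+v/5)
np.set_printoptions(precision=4,suppress=True)
print('htop',plane('top',*T(200,65),.19),plane('side',*S(597,48),.19),tri(T(200,65),S(597,48)))
print('collar',plane('top',*T(178,140),.106),plane('side',*S(590,190),.106))
for nm,f,n,pts,z in(('base',T,'top',[(57,233),(160,313),(253,205)],.01),('fork',T,'top',[(103,170),(175,222),(260,122)],.1),('base',S,'side',[(483,348),(695,338),(620,395)],.01),('fork',S,'side',[(500,195),(552,150),(672,203),(637,236)],.1)):
    q=np.array([plane(n,*f(*p),z) for p in pts]); print(nm,n,q[:,:2].tolist()); d=np.diff(q,axis=0); print(np.linalg.norm(d,axis=1),np.degrees(np.arctan2(d[:,1],d[:,0])))
```

```text
htop [ 0.5545 -0.2254  0.19  ] [ 0.5495 -0.2184  0.19  ] (array([ 0.5531, -0.225 ,  0.187 ]), np.float64(0.005308158772675427))
collar [ 0.5517 -0.2257  0.106 ] [ 0.5504 -0.2177  0.106 ]
base top [[0.5205544918977996, -0.17733856852401647], [0.49435903706990286, -0.24504491899601225], [0.5744138033826236, -0.2753236105786252]]
[0.0726 0.0856] [-111.1514  -20.7179]
fork top [[0.5241743458713692, -0.19332950456994952], [0.5084756465939415, -0.23770897167277888], [0.5797691805185312, -0.263752077242565]]
[0.0471 0.0759] [-109.4806  -20.0669]
base side [[0.6005325444869765, -0.19757047108183157], [0.4945738387639035, -0.23308007415005894], [0.5231676165848438, -0.1774299454027597]]
[0.1118 0.0626] [-161.4726   62.8053]
fork side [[0.5952261167346616, -0.21035135192952148], [0.5785099225417445, -0.2552854326406653], [0.5095781176693952, -0.2252301134122443], [0.5211010293380602, -0.19359387987464527]]
[0.0479 0.0752 0.0337] [-110.406   156.4421   69.9868]
```

The rack's x axis lies at about -20.5°, and the gauge stands near (0.551,-0.223). Fork and base sizes agree with those given. I'll move above it, closing across the slot.

Units first: shifts go in units of 20 mm and turns go in units of 0.2 rad. So 0.459 m is 22.95, 0.22 m is 11, 0.66 rad is 3.3.

>>> {"name": "jog_arm", "arguments": {
  "moves": "2.5,-1,-0.5,0,0,0.5,1;5.25,-2.25,-1,0,0,1,1;8,-3.5,-1,0,0,1.75,1;11,-4.75,-1,0,0,2.5,1;14,-6,-1,0,0,3,1;17,-7.25,-1,0,0,3.3,1;20,-8.5,-1,0,0,3.3,1;22.5,-9.6,-1,0,0,3.3,1;22.95,-9.9,-1,0,0,3.3,1;22.95,-9.9,-1,0,0,3.3,1"
}}

```text
time_s: 1.35
eef_pos: [0.5505, -0.2222, 0.2507]
eef_rot: [-0.0, 0.984, -0.177, -0.001]
wrist_force: [0.1, -1.3, 0.0]
opening: 1.004
grasp_force: 0.0
```

Run:
```python
from h import *
a=ctrl.camera('top');b=ctrl.camera('side')
cv2.imwrite('pics/top1.png',a);cv2.imwrite('pics/side1.png',b)
o=ctrl.get_obs();print(o['eef_pos'],o['eef_rot'],o['time_s'])
p=o['eef_pos'];print(proj('top',p),proj('side',p))
cv2.imwrite('pics/v1.png',np.hstack([cv2.resize(a,(400,300),interpolation=3),cv2.resize(b[80:320,200:520],(400,300))]))
```

```text
[ 0.54966949 -0.22377925  0.25093698] [ 1.30083791e-04  9.84025497e-01 -1.78026852e-01 -4.94247168e-04] 1.45
[407.1 213.3] [325.6 116.5]
```

View pics/v1.png

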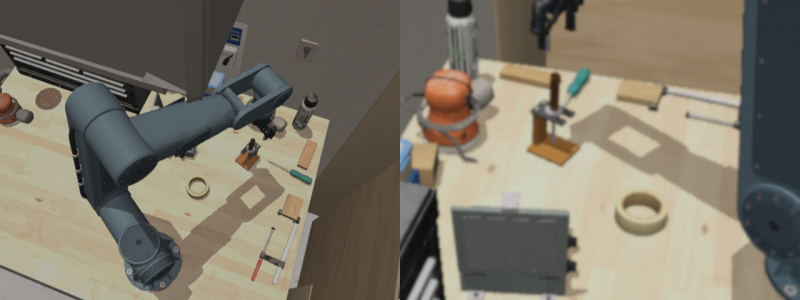

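The overview shows the gripper above the gauge, and its side-view position matches the projection. The arm still hides the enclosure from above. I'll crop the gripper and gauge in both views to check alignment.

Run:
```python
from h import *
a=cv2.imread('pics/top1.png');b=cv2.imread('pics/side1.png')
p=ctrl.get_obs()['eef_pos']
for n in P: print(n,proj(n,[*p[:2],.19]),proj(n,[*p[:2],.106]))
crop(a,370,170,80,100,5,'pics/c0.png');crop(b,285,80,80,100,5,'pics/c1.png')
cv2.imwrite('pics/c11.png',np.hstack([cv2.imread('pics/c0.png'),cv2.imread('pics/c1.png')]))
```

```text
top [403.8 224.4] [399.7 238.4]
side [324.8 138.4] [323.8 166.7]
```

View pics/c11.png

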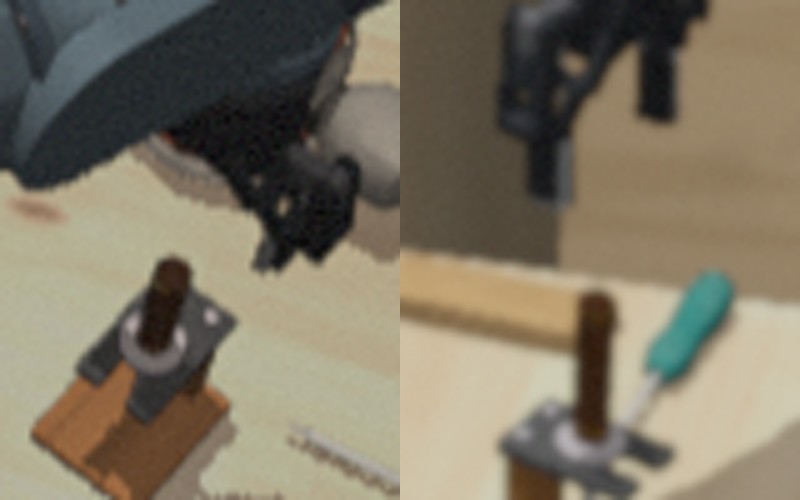

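The finger mid-point and the handle line up to within 2–3 mm in both views. I'll descend and grip.

>>> {"name": "jog_arm", "arguments": {
  "moves": "0.05,-0.05,1.5,0,0,0,1;0.1,-0.1,3.5,0,0,0,1;0.1,-0.1,5,0,0,0,1;0.1,-0.1,5.95,0,0,0,1;0.1,-0.1,5.95,0,0,0,0.5;0.1,-0.1,5.95,0,0,0,0;0.1,-0.1,5.95,0,0,0,0;0.1,-0.1,5.95,0,0,0,0;0.1,-0.1,5.95,0,0,0,0;0.1,-0.1,5.95,0,0,0,0"
}}

```text
time_s: 2.7
eef_pos: [0.5538, -0.2223, 0.1336]
eef_rot: [0.001, 0.984, -0.178, 0.001]
wrist_force: [-0.7, 0.2, 4.9]
opening: 0.214
grasp_force: 58.3
```

Gripped at opening 0.21, which suits the 20 mm handle. Next I'll lift it straight out.

>>> {"name": "jog_arm", "arguments": {
  "moves": "0,0,-1,0,0,0,0;0,0,-3,0,0,0,0;0,0,-5,0,0,0,0;0,0,-6,0,0,0,0;0,0,-6,0,0,0,0"
}}

```text
time_s: 3.32
eef_pos: [0.5541, -0.2222, 0.2551]
eef_rot: [0.001, 0.984, -0.178, 0.002]
wrist_force: [-0.8, -0.1, -1.5]
opening: 0.218
grasp_force: 58.5
```

Run:
```python
from h import *
a=ctrl.camera('top');b=ctrl.camera('side')
cv2.imwrite('pics/top2.png',a);cv2.imwrite('pics/side2.png',b)
o=ctrl.get_obs();p=o['eef_pos'];print(p,o['wrist_force'])
for n in P: print(n,[proj(n,p+[0,0,d]).tolist() for d in(-.0276,-.0336,-.1136)])
crop(a,375,160,80,120,5,'pics/c0.png');crop(b,230,235,120,100,4,'pics/c1.png');crop(b,285,60,80,120,5,'pics/c3.png')
c1=cv2.resize(cv2.imread('pics/c1.png'),(720,600));cv2.imwrite('pics/lid.png',c1)
cv2.imwrite('pics/c2.png',np.hstack([cv2.imread('pics/c0.png'),cv2.imread('pics/c3.png')]))
```

```text
[ 0.55273201 -0.22143042  0.25175613] [-0.68061305 -0.03324488 -1.71866917]
top [[405.1, 217.0], [404.8, 218.1], [400.7, 231.9]]
side [[323.8, 126.6], [323.7, 128.8], [322.8, 156.4]]
```

View pics/c2.png

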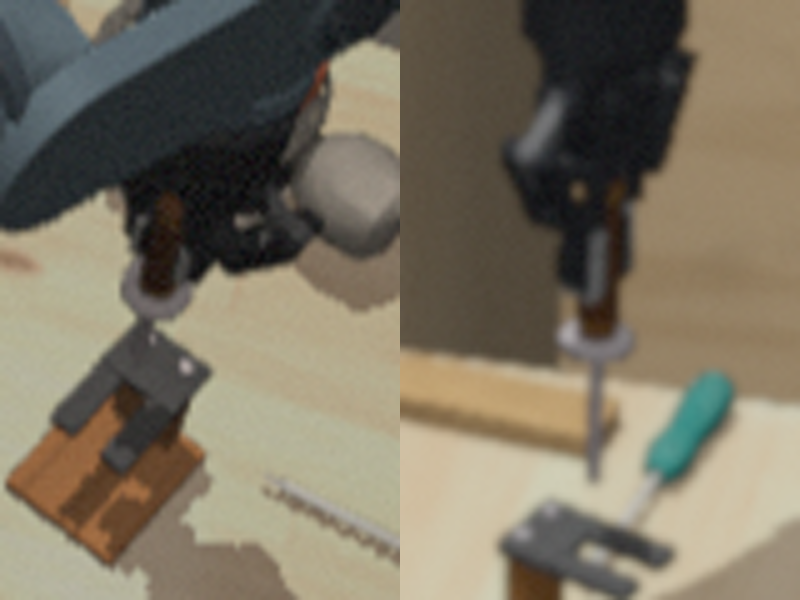

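View pics/lid.png

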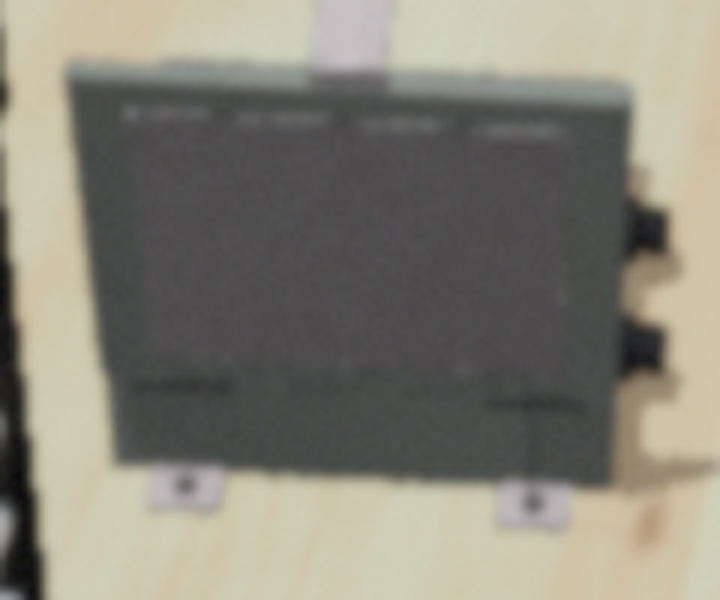

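The gauge hangs straight in the grip, collar at (324.4,128) side and (406,217.6) top, within 1 px of prediction. The lid crop gives the box's left-face bottom corners at about (249.7,312) and (332,315.8), and the lid's top corners at (241.3,245.3) and (335,249.2).

Run:
```python
from h import *
np.set_printoptions(precision=4,suppress=True)
A=plane('side',249.7,312,0);B=plane('side',332,315.8,0);print(A,B,np.linalg.norm(A-B))
u=(A-B)/np.linalg.norm(A-B);yaw=np.arctan2(u[1],u[0]);print(np.degrees(yaw))
n=np.array([-u[1],u[0],0]);C=(A+B)/2-.08*n;print('centre',C)
# lid angle from the top edge
H=C+.084*n+[0,0,.0565]
for th in(1.6,1.7,1.75,1.8,1.85,1.9):
    e=lambda s:H+s*.09*u+.166*(-np.cos(th)*n+np.sin(th)*np.array([0,0,1]))+.0065*(np.sin(th)*n+np.cos(th)*np.array([0,0,1]))
    print(th,proj('side',e(1)),proj('side',e(-1)))
for nm,p in {'s1':(-.075,-.004),'s4':(-.075,-.065),'s8':(.065,-.065)}.items():
    w=C+p[0]*u+p[1]*n+[0,0,.046];print(nm,w,proj('top',w),proj('side',w))
print(ctrl.get_obs()['eef_pos'])
```

```text
[ 0.6196  0.1935 -0.    ] [0.445  0.1616 0.    ] 0.1775189078524313
10.331857517907148
centre [ 0.5467  0.0988 -0.    ]
1.6 [241.8 240.9] [336.9 245.1]
1.7 [240.7 247.6] [336.7 251.9]
1.75 [240.1 251.3] [336.6 255.5]
1.8 [239.6 255. ] [336.5 259.3]
1.85 [239.1 258.9] [336.4 263.3]
1.9 [238.6 263. ] [336.2 267.3]
s1 [0.4736 0.0815 0.046 ] [283.2 236.7] [327.4 272.6]
s4 [0.4845 0.0214 0.046 ] [304.9 240. ] [328.2 253.5]
s8 [0.6223 0.0465 0.046 ] [313.6 196.2] [266.9 250.7]
[ 0.5527 -0.2214  0.2518]
```

The face length comes to 0.1775 m against 0.180 given, so the pose is plausible: centre (0.547,0.099), yaw 10.3°, lid at about 1.67 rad. I'll hover above seam_1 and compare the tip with the channel in the images.

>>> {"name": "jog_arm", "arguments": {
  "moves": "-1,-1.5,0,0,0,0,0;-2.25,-3.2,0,0,0,0,0;-3.5,-5,0,0,0,0,0;-4.85,-6.9,0,0,0,0,0;-6.15,-8.75,0.5,0,0,0,0;-7.5,-10.65,1,0,0,0,0;-8.6,-12.2,1.75,0,0,0,0;-9,-12.8,2.1,0,0,0,0;-9,-12.8,2.1,0,0,0,0"
}}

```text
time_s: 4.55
eef_pos: [0.4732, 0.0813, 0.2091]
eef_rot: [0.0, 0.984, -0.177, -0.001]
wrist_force: [0.7, 0.4, -1.0]
opening: 0.216
grasp_force: 58.7
```

Run:
```python
from h import *
a=ctrl.camera('top');b=ctrl.camera('side')
cv2.imwrite('pics/top3.png',a);cv2.imwrite('pics/side3.png',b)
o=ctrl.get_obs();p=o['eef_pos'];print(p,o['wrist_force'])
for n in P: print(n,[proj(n,p+[0,0,d]).tolist() for d in(-.0276,-.0336,-.1136)])
crop(a,250,165,110,100,7,'pics/v3.png')
```

```text
[0.47445157 0.08007304 0.21033274] [ 1.19580962  0.47949382 -0.88619748]
top [[280.9, 213.9], [281.0, 215.0], [282.7, 228.6]]
side [[329.3, 225.4], [329.2, 227.6], [327.9, 255.5]]
```

View pics/v3.png

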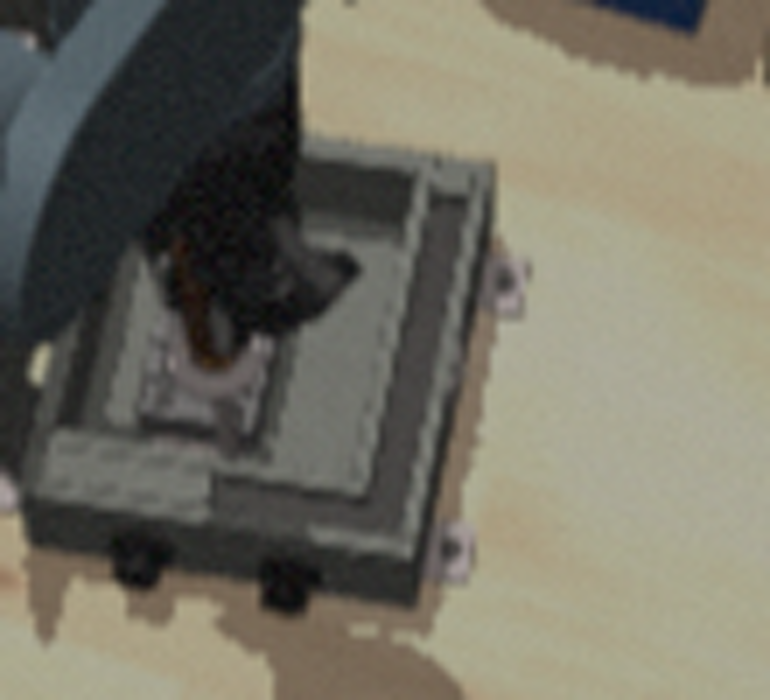

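The view shows the whole right rim and most of the front rim. The front leg's closed end is at about crop x 212, the outer corners are at (413,555) and (495,162), and the gauge tip is near (230,445).

Run:
```python
from h import *
np.set_printoptions(precision=4,suppress=True)
T=lambda u,v:(250+u/7,165+v/7)
pts={'FR':((413,555),(-.09,-.08)),'BR':((495,162),(.09,-.08)),'inC':((369,496),(-.067,-.057)),'st':((213,477),(-.067,.004)),'stF':((211,517),(-.083,.004)),'endin':((428,194),(.073,-.057)),'endout':((468,198),(.073,-.073)),'FL':((23,505),(-.09,.08))}
W=[];E=[]
for k,(p,e) in pts.items():
    w=plane('top',*T(*p),.055);print(k,w);W.append(w[:2]);E.append(e)
W=np.array(W);E=np.array(E)
def fit(W,E):
    m,c=W.mean(0),E.mean(0);H=(E-c).T@(W-m);a=np.arctan2(H[0,1]-H[1,0],H[0,0]+H[1,1]);R=np.array([[np.cos(a),-np.sin(a)],[np.sin(a),np.cos(a)]]);t=m-R@c;return a,R,t,(W-(E@R.T+t))
a,R,t,r=fit(W,E);print('yaw',np.degrees(a),'centre',t);print(r*1e3)
print('tip', plane('top',*T(230,447),.097))
for nm,p in {'s1':(-.075,-.004),'s4':(-.075,-.065),'s8':(.065,-.065)}.items(): print(nm,R@p+t)
```

```text
FR [0.4727 0.0047 0.055 ]
BR [0.6493 0.0347 0.055 ]
inC [0.4906 0.0298 0.055 ]
st [0.4772 0.0905 0.055 ]
stF [0.4608 0.0848 0.055 ]
endin [0.6259 0.0552 0.055 ]
endout [0.6297 0.0393 0.055 ]
FL [0.4404 0.1561 0.055 ]
yaw 10.984822662934745 centre [0.5444 0.0975]
[[ 1.3535  2.8606]
 [ 1.3245 -1.4134]
 [ 1.06    1.0258]
 [-0.6421  1.8079]
 [-1.3412 -0.8118]
 [-1.0393 -0.2098]
 [-0.2567 -0.4579]
 [-0.4587 -2.8016]]
tip [0.4737 0.0794 0.097 ]
s1 [0.4716 0.0793]
s4 [0.4832 0.0194]
s8 [0.6206 0.0461]
```

Both cameras agree within about 2 mm: yaw 10.7°, centre (0.545,0.098). The tip sits at the TCP's xy. I'll lower it into the channel at seam_1.

Scaled: 0.045 m is 2.25, 0.042 m is 2.1.

>>> {"name": "jog_arm", "arguments": {
  "moves": "-0.07,0.065,0.5,0,0,0,0;-0.07,0.065,1.25,0,0,0,0;-0.07,0.065,1.8,0,0,0,0;-0.07,0.065,2.1,0,0,0,0;-0.07,0.065,2.25,0,0,0,0;-0.07,0.065,2.25,0,0,0,0"
}}

```text
time_s: 5.4
eef_pos: [0.4724, 0.0802, 0.1653]
eef_rot: [-0.0, 0.984, -0.178, 0.0]
wrist_force: [-0.1, 0.5, -0.5]
opening: 0.223
grasp_force: 58.7
```

>>> {"name": "jog_arm", "arguments": {
  "moves": "0,0,0.05,0,0,0,0;0,0,0.1,0,0,0,0;0,0,0.15,0,0,0,0;0,0,0.15,0,0,0,0"
}}

```text
time_s: 5.9
eef_pos: [0.4724, 0.0803, 0.1624]
eef_rot: [-0.0, 0.984, -0.178, 0.0]
wrist_force: [0.0, 0.0, -1.1]
opening: 0.217
grasp_force: 58.7
```

```bash
python3 -c "
from h import *
o=ctrl.get_obs();print(o['eef_pos'],o['wrist_force'],o['torque'])"
```

```text
[0.472386   0.08027034 0.1623628 ] [ 0.03828578  0.04436044 -1.12064076] [ 0.07329447 -0.22687131  0.03494326]
```

Scaled: 0.001 m is 0.05.

>>> {"name": "jog_arm", "arguments": {
  "moves": "0,0,0.05,0,0,0,0;0,0,0.05,0,0,0,0"
}}

```text
time_s: 6.15
eef_pos: [0.4723, 0.0802, 0.1613]
eef_rot: [-0.0, 0.984, -0.178, 0.0]
wrist_force: [0.5, 0.8, -1.8]
opening: 0.217
grasp_force: 58.7
```

>>> {"name": "jog_arm", "arguments": {
  "moves": "0,0,0.05,0,0,0,0;0,0,0.05,0,0,0,0"
}}

```text
time_s: 6.4
eef_pos: [0.4723, 0.0802, 0.1603]
eef_rot: [-0.0, 0.984, -0.178, 0.0]
wrist_force: [2.3, 0.3, -1.5]
opening: 0.218
grasp_force: 58.7
```

>>> {"name": "jog_arm", "arguments": {
  "moves": "0,0,0.05,0,0,0,0;0,0,0.05,0,0,0,0"
}}

```text
time_s: 6.65
eef_pos: [0.4723, 0.0802, 0.1593]
eef_rot: [-0.0, 0.984, -0.178, 0.0]
wrist_force: [1.2, 0.1, 0.4]
opening: 0.219
grasp_force: 58.7
```

Scaled: 0.001 m is 0.05, 0.0005 m is 0.025.

>>> {"name": "jog_arm", "arguments": {
  "moves": "0,0,0.025,0,0,0,0;0,0,0.05,0,0,0,0;0,0,0.05,0,0,0,0"
}}

```text
time_s: 7.02
eef_pos: [0.4726, 0.0802, 0.1589]
eef_rot: [0.0, 0.984, -0.178, 0.0]
wrist_force: [0.7, 0.2, 6.3]
opening: 0.22
grasp_force: 59.1
```

Run:
```python
from h import *
a=ctrl.camera('top')
cv2.imwrite('pics/top4.png',a)
p=ctrl.get_obs();print(p['eef_pos'],p['wrist_force'])
crop(a,250,185,100,80,8,'pics/v4.png')
```

```text
[0.47263866 0.0801823  0.15888977] [0.76336079 0.24859996 5.57327082]
```

View pics/v4.png

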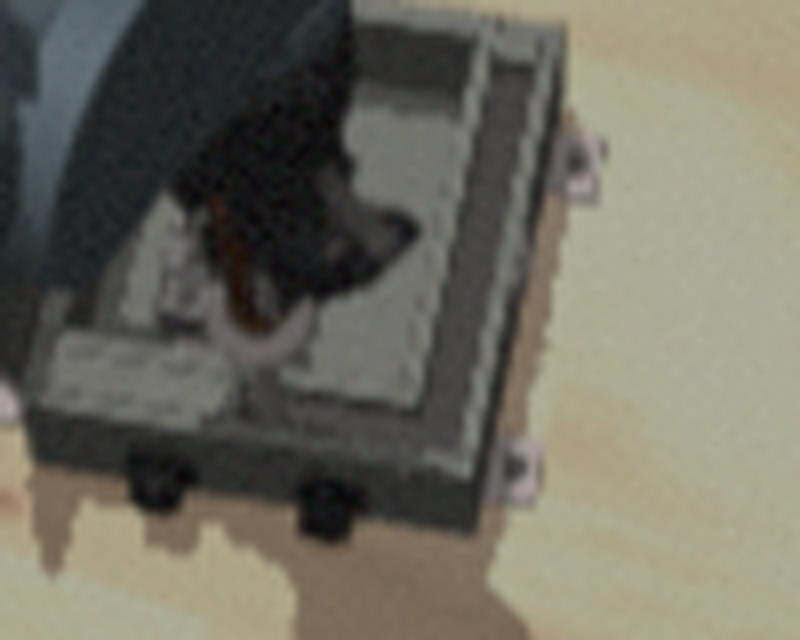

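The shank drops into the channel just inside its closed end, at about (265,385), with floor contact at about 6 N. I'll ease up 1.5 mm and run the front leg.

>>> {"name": "jog_arm", "arguments": {
  "moves": "0,0,-0.075,0,0,0,0;0.05,0.075,-0.075,0,0,0,0;0.15,0.24,-0.075,0,0,0,0;0.25,0.4,-0.075,0,0,0,0;0.34,0.56,-0.075,0,0,0,0;0.435,0.72,-0.075,0,0,0,0;0.535,0.88,-0.075,0,0,0,0;0.63,1.04,-0.075,0,0,0,0;0.73,1.2,-0.075,0,0,0,0;0.825,1.36,-0.075,0,0,0,0"
}}

```text
time_s: 8.32
eef_pos: [0.4781, 0.0487, 0.1597]
eef_rot: [0.0, 0.984, -0.178, -0.0]
wrist_force: [1.5, 0.5, -1.5]
opening: 0.213
grasp_force: 58.6
```

Scaled: 0.0249 m is 1.245, 0.0151 m is 0.755.

>>> {"name": "jog_arm", "arguments": {
  "moves": "0.095,0.16,0,0,0,0,0;0.195,0.32,0,0,0,0,0;0.29,0.48,0,0,0,0,0;0.39,0.64,0,0,0,0,0;0.485,0.8,0,0,0,0,0;0.58,0.96,0,0,0,0,0;0.68,1.12,0,0,0,0,0;0.755,1.245,0,0,0,0,0;0.755,1.245,0,0,0,0,0"
}}

```text
time_s: 9.45
eef_pos: [0.4837, 0.0202, 0.1598]
eef_rot: [-0.0, 0.984, -0.178, -0.0]
wrist_force: [0.0, 0.1, -1.7]
opening: 0.217
grasp_force: 58.7
```

Run:
```python
from h import *
a=ctrl.camera('top');b=ctrl.camera('side')
cv2.imwrite('pics/top5.png',a);cv2.imwrite('pics/side5.png',b)
p=ctrl.get_obs();print(p['eef_pos'],p['wrist_force'])
crop(a,270,185,80,75,8,'pics/v5.png')
```

```text
[0.48358606 0.02038615 0.15976632] [ 0.63525149 -0.37823206 -0.92548395]
```

View pics/v5.png

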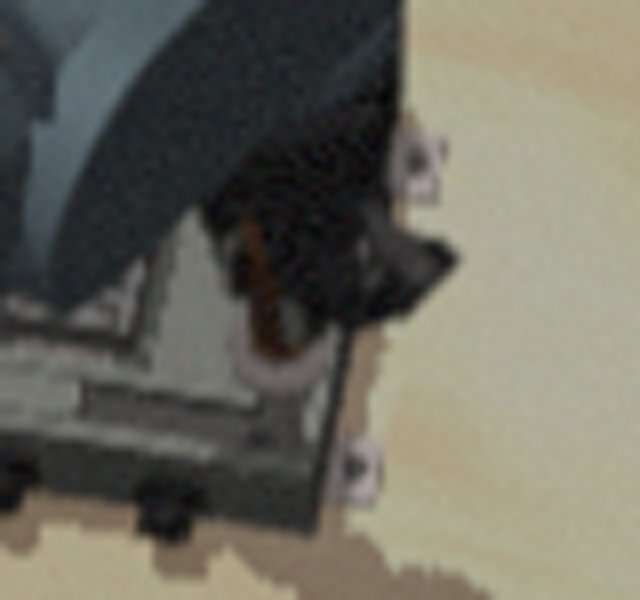

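The tip stands in the corner, with the shank at about (280,410) centred in the channel and no side force. That was my tenth and last picture. I'll continue along the right leg, watching the forces.

>>> {"name": "jog_arm", "arguments": {
  "moves": "0.16,-0.095,0,0,0,0,0;0.32,-0.195,0,0,0,0,0;0.48,-0.29,0,0,0,0,0;0.64,-0.39,0,0,0,0,0;0.8,-0.485,0,0,0,0,0;0.96,-0.58,0,0,0,0,0;1.12,-0.68,0,0,0,0,0;1.285,-0.775,0,0,0,0,0;1.445,-0.875,0,0,0,0,0;1.605,-0.97,0,0,0,0,0"
}}

```text
time_s: 10.8
eef_pos: [0.5207, 0.0274, 0.1598]
eef_rot: [0.0, 0.984, -0.178, 0.0]
wrist_force: [0.1, 0.4, -2.0]
opening: 0.218
grasp_force: 58.7
```

```bash
python3 -c "
from h import *
o=ctrl.get_obs();print(o['eef_pos'],o['wrist_force'],o['torque'])"
```

```text
[0.52072981 0.02738714 0.15978935] [ 0.07730138  0.43239055 -2.01479377] [ 0.02182326  0.0159549  -0.04443871]
```

Scaled: 0.0321 m is 1.605, 0.0289 m is 1.445.

>>> {"name": "jog_arm", "arguments": {
  "moves": "0.16,-0.095,0,0,0,0,0;0.32,-0.195,0,0,0,0,0;0.48,-0.29,0,0,0,0,0;0.64,-0.39,0,0,0,0,0;0.8,-0.485,0,0,0,0,0;0.96,-0.58,0,0,0,0,0;1.12,-0.68,0,0,0,0,0;1.285,-0.775,0,0,0,0,0;1.445,-0.875,0,0,0,0,0;1.605,-0.97,0,0,0,0,0"
}}

```text
time_s: 12.05
eef_pos: [0.5576, 0.0343, 0.1598]
eef_rot: [0.0, 0.984, -0.178, 0.0]
wrist_force: [-0.0, -0.6, -1.6]
opening: 0.219
grasp_force: 58.7
```

```bash
python3 -c "
from h import *
o=ctrl.get_obs();print(o['eef_pos'],o['wrist_force'],o['torque'])"
```

```text
[0.5576013  0.0343114  0.15980327] [-0.0330879  -0.64358947 -1.59865212] [-0.01363952  0.03877062 -0.00172488]
```

Units first: shifts go in units of 20 mm and turns go in units of 0.2 rad. So 0.0321 m is 1.605, 0.0289 m is 1.445.

>>> {"name": "jog_arm", "arguments": {
  "moves": "0.16,-0.095,0,0,0,0,0;0.32,-0.195,0,0,0,0,0;0.48,-0.29,0,0,0,0,0;0.64,-0.39,0,0,0,0,0;0.8,-0.485,0,0,0,0,0;0.96,-0.58,0,0,0,0,0;1.12,-0.68,0,0,0,0,0;1.285,-0.775,0,0,0,0,0;1.445,-0.875,0,0,0,0,0;1.605,-0.97,0,0,0,0,0"
}}

```text
time_s: 13.3
eef_pos: [0.5944, 0.0413, 0.1598]
eef_rot: [0.0, 0.984, -0.178, 0.0]
wrist_force: [0.3, -0.9, -1.3]
opening: 0.217
grasp_force: 58.7
```

```bash
python3 -c "
from h import *
o=ctrl.get_obs();print(o['eef_pos'],o['wrist_force'],o['torque'])"
```

```text
[0.59443633 0.0412617  0.15978439] [ 0.31616095 -0.88450084 -1.29777247] [ 0.04643744 -0.03373387 -0.02302427]
```

>>> {"name": "jog_arm", "arguments": {
  "moves": "0.16,-0.095,0,0,0,0,0;0.32,-0.195,0,0,0,0,0;0.48,-0.29,0,0,0,0,0;0.64,-0.39,0,0,0,0,0;0.8,-0.485,0,0,0,0,0;0.96,-0.58,0,0,0,0,0;1.12,-0.665,0,0,0,0,0;1.165,-0.685,0,0,0,0,0;1.165,-0.685,0,0,0,0,0"
}}

```text
time_s: 14.42
eef_pos: [0.6208, 0.0459, 0.1597]
eef_rot: [0.0, 0.984, -0.178, -0.0]
wrist_force: [0.0, 0.2, -2.5]
opening: 0.217
grasp_force: 58.7
```

>>> {"name": "jog_arm", "arguments": {
  "moves": "0.085,-0.05,0,0,0,0,0;0.13,-0.075,0,0,0,0,0;0.13,-0.075,0,0,0,0,0"
}}

```text
time_s: 14.8
eef_pos: [0.6238, 0.0464, 0.1598]
eef_rot: [-0.0, 0.984, -0.178, 0.0]
wrist_force: [-0.2, -0.0, -1.3]
opening: 0.217
grasp_force: 58.7
```

>>> {"name": "jog_arm", "arguments": {
  "moves": "0.045,-0.025,0,0,0,0,0;0.045,-0.025,0,0,0,0,0"
}}

```text
time_s: 15.05
eef_pos: [0.6249, 0.0466, 0.1598]
eef_rot: [-0.0, 0.984, -0.178, 0.0]
wrist_force: [-0.3, 0.4, -1.4]
opening: 0.214
grasp_force: 58.7
```

>>> {"name": "jog_arm", "arguments": {
  "moves": "0.045,-0.025,0,0,0,0,0;0.045,-0.025,0,0,0,0,0"
}}

```text
time_s: 15.3
eef_pos: [0.6259, 0.0467, 0.1598]
eef_rot: [-0.0, 0.984, -0.178, 0.0]
wrist_force: [0.4, 0.2, -1.7]
opening: 0.216
grasp_force: 58.7
```

>>> {"name": "jog_arm", "arguments": {
  "moves": "0.045,-0.025,0,0,0,0,0;0.045,-0.025,0,0,0,0,0"
}}

```text
time_s: 15.55
eef_pos: [0.6269, 0.0469, 0.1598]
eef_rot: [-0.0, 0.984, -0.178, 0.0]
wrist_force: [0.9, -1.0, -1.6]
opening: 0.219
grasp_force: 58.7
```

>>> {"name": "jog_arm", "arguments": {
  "moves": "0.045,-0.025,0,0,0,0,0;0.045,-0.025,0,0,0,0,0"
}}

```text
time_s: 15.8
eef_pos: [0.6279, 0.047, 0.1598]
eef_rot: [-0.0, 0.984, -0.178, 0.0]
wrist_force: [-0.2, -0.5, -1.4]
opening: 0.219
grasp_force: 58.7
```

>>> {"name": "jog_arm", "arguments": {
  "moves": "0.045,-0.025,0,0,0,0,0;0.045,-0.025,0,0,0,0,0"
}}

```text
time_s: 16.05
eef_pos: [0.6289, 0.0472, 0.1598]
eef_rot: [-0.0, 0.984, -0.178, -0.0]
wrist_force: [-0.4, -0.9, -1.1]
opening: 0.217
grasp_force: 58.7
```

>>> {"name": "jog_arm", "arguments": {
  "moves": "0.045,-0.025,0,0,0,0,0;0.045,-0.025,0,0,0,0,0"
}}

```text
time_s: 16.3
eef_pos: [0.6296, 0.0472, 0.1597]
eef_rot: [0.0, 0.984, -0.178, -0.0]
wrist_force: [-2.3, -0.9, -1.0]
opening: 0.214
grasp_force: 58.9
```

>>> {"name": "jog_arm", "arguments": {
  "moves": "0.045,-0.025,0,0,0,0,0;0.045,-0.025,0,0,0,0,0"
}}

```text
time_s: 16.55
eef_pos: [0.6305, 0.0473, 0.1597]
eef_rot: [0.0, 0.984, -0.178, -0.001]
wrist_force: [-3.3, -0.7, 0.1]
opening: 0.221
grasp_force: 59.2
```

Run:
```python
from h import *
a=ctrl.camera('top');b=ctrl.camera('side')
cv2.imwrite('pics/top6.png',a);cv2.imwrite('pics/side6.png',b)
p=ctrl.get_obs();print(p['eef_pos'],p['wrist_force'],p['torque'])
t=p['eef_pos']
for n in P: print(n,[proj(n,t+[0,0,d]).tolist() for d in(-.0306,-.0336,-.06,-.09,-.1136)])
# collar: bright low-saturation blob near prediction
for n,im in(('top',a),('side',b)):
    u,v=proj(n,t+[0,0,-.0306]).astype(int); r=im[v-14:v+22,u-14:u+15]
    print(n,u-14,v-14)
    for row in r.mean(2).astype(int)[::1]: print(' '.join(f'{x:3d}' for x in row))
```

```text
[0.63052842 0.0473364  0.15968885] [-2.73452478 -0.57373533  0.54450622] [-0.41785166  0.95079398  0.04641435]
top [[314.1, 178.9], [314.1, 179.5], [314.2, 184.3], [314.3, 189.7], [314.3, 193.7]]
side [[261.9, 222.9], [261.9, 223.9], [262.4, 232.9], [262.9, 242.8], [263.3, 250.3]]
top 300 164
 65 114 123 128 154 134  80  36  31  33  22  30  37  28  23  16  18  21  23  22  16  17  25  29  73  87  49  33  42
124 156 162 161 163 161 101  49  66  63  27  30  35  22  21  15  26  20  22  24  12  26  22  27  65  81  46  35  40
160 160 160 157 161 160 104  51  79  55  30  23  34  29  18  20  18  20  25  24  23  23  27  34  55  78  54  47  31
162 162 162 161 157 159 117  60  56  34  18  23  27  31  30  13  19  25  19  24  23  35  26  32  42  60  57  46  32
162 161 162 161 160 162 143  70  60  31  23 
[... 7156 characters left out ...]
 192
184 185 184 183 182 183 183 182 184 184 185 187 188 187 177 148 116 108 138 171 187 190 190 191 192 192 193 192 192
184 184 184 184 181 182 183 183 183 185 185 188 188 187 178 151 118 107 135 171 187 191 192 193 193 193 193 194 193
185 184 183 183 184 183 183 183 183 185 186 188 188 188 179 153 119 107 136 172 188 191 193 193 193 194 194 194 194
184 184 183 182 182 183 182 183 184 186 186 189 189 188 178 154 120 107 134 170 187 192 193 194 194 195 195 195 195
185 183 183 183 182 182 183 183 185 186 188 189 190 187 180 155 122 105 129 167 186 193 194 194 194 194 194 195 195
181 180 179 180 182 182 182 183 184 184 184 183 184 182 176 155 123 106 124 159 180 188 189 189 189 192 194 193 193
```

The end wall was felt about 9 mm past the estimate. The tip therefore ran the whole right leg: the front-wall to end-wall travel of 148 mm matches the channel's geometry. I'll back off and lift out.

>>> {"name": "jog_arm", "arguments": {
  "moves": "-0.175,0.1,0,0,0,0,0;-0.175,0.1,-0.25,0,0,0,0;-0.175,0.1,-1,0,0,0,0;-0.175,0.1,-2.5,0,0,0,0;-0.175,0.1,-4,0,0,0,0;-0.175,0.1,-4.625,0,0,0,0;-0.175,0.1,-4.625,0,0,0,0;-0.175,0.1,-4.625,0,0,0,0"
}}

```text
time_s: 17.65
eef_pos: [0.6263, 0.0469, 0.2509]
eef_rot: [0.0, 0.984, -0.178, -0.001]
wrist_force: [-0.4, 0.5, -1.1]
opening: 0.22
grasp_force: 58.9
```

Run:
```python
from h import *
p=ctrl.get_obs()['eef_pos'];R=np.array([[.9366,-.3503],[-.3503,-.9366]])
print(p,R@(np.array([.5531,-.2219])-p[:2]))
```

```text
[0.62626025 0.04691027 0.25092523] [0.02564234 0.27739573]
```

>>> {"name": "jog_arm", "arguments": {
  "moves": "0.1,1.25,0,0,0,0,0;0.3,3,0,0,0,0,0;0.45,5,0,0,0,0,0;0.65,7,0,0,0,0,0;0.85,9,0,0,0,0,0;1.05,11,0,0,0,0,0;1.2,12.75,0,0,0,0,0;1.28,13.87,0,0,0,0,0;1.28,13.87,0,0,0,0,0;1.28,13.87,0,0,0,0,0"
}}

```text
time_s: 18.9
eef_pos: [0.554, -0.2211, 0.2518]
eef_rot: [-0.0, 0.984, -0.177, -0.0]
wrist_force: [0.2, 1.0, -0.3]
opening: 0.217
grasp_force: 58.9
```

Run:
```python
from h import *
a=ctrl.camera('top');b=ctrl.camera('side')
cv2.imwrite('pics/top7.png',a);cv2.imwrite('pics/side7.png',b)
o=ctrl.get_obs();print(o['eef_pos'],o['eef_rot'],o['wrist_force'])
# compare gauge's shank/collar shift against the frames taken right after lift-off (2)
for n,(u,v,w,h) in(('top',(396,208,20,22)),('side',(308,120,32,34))):
    g=lambda i:cv2.cvtColor(cv2.imread(f'pics/{n}{i}.png'),6)[v:v+h,u:u+w].astype(np.float32)
    print(n,cv2.phaseCorrelate(g(2),g(7),cv2.createHanningWindow((w,h),cv2.CV_32F)))
```

```text
[ 0.55417232 -0.22084054  0.25209703] [-2.48024072e-04  9.84214153e-01 -1.76981398e-01 -1.53220668e-04] [ 0.45548203  0.67743944 -1.27945758]
top ((-0.4062141029771116, 0.5298029653658638), 1.0524722764889398)
side ((-0.36023665939588057, 0.2395491734169397), 1.0537364350424872)
```

Within about 1 mm of the lift-off picture. I'll correct that and lower it, checking the force as the shank enters the slot.

>>> {"name": "jog_arm", "arguments": {
  "moves": "-0.03,0.07,0.5,0,0,0,0;-0.03,0.07,1.5,0,0,0,0;-0.03,0.07,2.25,0,0,0,0;-0.03,0.07,2.75,0,0,0,0;-0.03,0.07,3,0,0,0,0;-0.03,0.07,3,0,0,0,0"
}}

```text
time_s: 19.75
eef_pos: [0.5529, -0.2231, 0.1922]
eef_rot: [-0.0, 0.984, -0.178, -0.0]
wrist_force: [0.1, 0.0, -0.6]
opening: 0.215
grasp_force: 58.9
```

>>> {"name": "jog_arm", "arguments": {
  "moves": "0,0,0.5,0,0,0,0;0,0,1.25,0,0,0,0;0,0,2,0,0,0,0;0,0,2.5,0,0,0,0;0,0,2.7,0,0,0,0;0,0,2.8,0,0,0,0;0,0,2.8,0,0,0,0"
}}

```text
time_s: 20.62
eef_pos: [0.5531, -0.2233, 0.1366]
eef_rot: [0.0, 0.984, -0.178, 0.0]
wrist_force: [-0.2, -0.4, -0.2]
opening: 0.218
grasp_force: 58.9
```

Scaled: 0.0025 m is 0.125, 0.001 m is 0.05.

>>> {"name": "jog_arm", "arguments": {
  "moves": "0,0,0.05,0,0,0,0;0,0,0.125,0,0,0,0;0,0,0.125,0,0,0,0"
}}

```text
time_s: 21.0
eef_pos: [0.5528, -0.2231, 0.1338]
eef_rot: [-0.0, 0.984, -0.178, -0.0]
wrist_force: [0.1, 0.5, -1.7]
opening: 0.216
grasp_force: 58.9
```

>>> {"name": "jog_arm", "arguments": {
  "moves": "0,0,0.05,0,0,0,0;0,0,0.05,0,0,0,0"
}}

```text
time_s: 21.25
eef_pos: [0.553, -0.2232, 0.1336]
eef_rot: [0.0, 0.984, -0.178, 0.0]
wrist_force: [-2.5, 1.1, 4.7]
opening: 0.217
grasp_force: 59.6
```

>>> {"name": "jog_arm", "arguments": {
  "moves": "0,0,0.05,0,0,0,0;0,0,0.05,0,0,0,0"
}}

```text
time_s: 21.5
eef_pos: [0.5531, -0.2233, 0.1336]
eef_rot: [0.0, 0.984, -0.178, 0.0]
wrist_force: [-4.2, 1.6, 11.0]
opening: 0.216
grasp_force: 60.2
```

The collar is on the prongs. I'll ease off, release and rise.

Scaled: -0.0012 m is -0.06.

>>> {"name": "jog_arm", "arguments": {
  "moves": "0,0,-0.06,0,0,0,0;0,0,-0.06,0,0,0,0.3;0,0,-0.06,0,0,0,0.6;0,0,-0.06,0,0,0,1;0,0,-0.06,0,0,0,1;0,0,-0.06,0,0,0,1;0,0,-0.06,0,0,0,1;0,0,-0.06,0,0,0,1"
}}

```text
time_s: 22.5
eef_pos: [0.5529, -0.2231, 0.133]
eef_rot: [-0.0, 0.984, -0.178, 0.0]
wrist_force: [-0.3, -0.5, -0.6]
opening: 0.997
grasp_force: 0.0
```

>>> {"name": "jog_arm", "arguments": {
  "moves": "0,0,-1,0,0,0,1;0,0,-3,0,0,0,1;0,0,-5,0,0,0,1;0,0,-6.5,0,0,0,1;0,0,-8.5,0,0,0,1;0,0,-8.5,0,0,0,0"
}}

```text
time_s: 23.25
eef_pos: [0.5547, -0.2242, 0.3091]
eef_rot: [0.002, 0.984, -0.178, 0.004]
wrist_force: [-0.0, -1.0, 0.8]
opening: 0.815
grasp_force: 0.0
```

Run:
```python
from h import *
a=ctrl.camera('top');b=ctrl.camera('side')
cv2.imwrite('pics/top8.png',a);cv2.imwrite('pics/side8.png',b)
print(ctrl.get_obs()['eef_pos'])
for n,(u,v,w,h) in(('top',(390,218,24,32)),('side',(308,138,32,48))):
    g=lambda i:cv2.cvtColor(cv2.imread(f'pics/{n}{i}.png'),6)[v:v+h,u:u+w].astype(np.float32)
    print(n,cv2.phaseCorrelate(g(0),g(8),cv2.createHanningWindow((w,h),cv2.CV_32F)),abs(g(0)-g(8)).mean())
# lid corner check in the side view
print(abs(cv2.imread('pics/side0.png')[235:330,230:350].astype(int)-b[235:330,230:350]).mean())
```

```text
[ 0.55303206 -0.22317106  0.30438674]
top ((0.0010372955573121345, -0.10794478034523891), 1.0422238272925217) 6.9895835
side ((-0.022074348594610882, 0.05438507597235542), 0.7845335674161712) 5.201172
4.090058479532164
```

The gauge hangs exactly where it was, image shift under 0.1 px, and the lid is unmoved. I'll take the shut gripper over the lid to its outer side.

```bash
python3 -c "
from h import *
print(plane('side',277,378,.03),plane('side',345,368,.01))"
```

```text
[0.51123159 0.36159874 0.03      ] [0.39185965 0.29462562 0.01      ]
```

>>> {"name": "jog_arm", "arguments": {
  "moves": "-0.75,-1.65,0,0,0,0,0;-1.9,-4.15,0,0,0,0,0;-3.05,-6.65,0,0,0,0,0;-4.2,-9.15,0,0,0,0,0;-5.35,-11.65,0,0,0,0,0;-6.5,-14.2,0,0,0,0,0;-7.6,-16.7,0,0,0,0,0;-8.75,-19.2,0,0,0,0,0;-9.5,-20.9,0,0,0,0,0;-9.735,-21.375,0,0,0,0,0"
}}

```text
time_s: 24.6
eef_pos: [0.5187, 0.2474, 0.3017]
eef_rot: [0.0, 0.984, -0.176, -0.001]
wrist_force: [0.4, -0.5, -0.5]
opening: 0.0
grasp_force: 0.0
```

>>> {"name": "jog_arm", "arguments": {
  "moves": "0,0,0,0,0,0,0;0,0,0,0,0,0,0"
}}

```text
time_s: 24.85
eef_pos: [0.5201, 0.2442, 0.3026]
eef_rot: [0.0, 0.984, -0.178, -0.0]
wrist_force: [0.9, -0.4, -0.5]
opening: -0.001
grasp_force: 0.0
```

Tape and marker are well clear. I'll descend outside the lid and begin the push.

>>> {"name": "jog_arm", "arguments": {
  "moves": "0,0,1.5,0,0,0,0;0,0,3.5,0,0,0,0;0,0,5,0,0,0,0;0,0,5.6,0,0,0,0;0,0,5.6,0,0,0,0"
}}

```text
time_s: 25.48
eef_pos: [0.52, 0.2446, 0.1908]
eef_rot: [0.0, 0.984, -0.178, -0.0]
wrist_force: [0.1, -0.7, 0.4]
opening: 0.002
grasp_force: 0.0
```

>>> {"name": "jog_arm", "arguments": {
  "moves": "0.515,0.855,0,0,0,0,0;0.825,1.37,0,0,0,0,0;1.165,1.925,0,0,0,0,0;1.5,2.485,0,0,0,0,0;1.81,2.995,0,0,0,0,0;1.81,2.995,0,0,0,0,0"
}}

```text
time_s: 26.22
eef_pos: [0.533, 0.1754, 0.1908]
eef_rot: [0.0, 0.984, -0.178, -0.0]
wrist_force: [0.6, -0.3, -0.6]
opening: 0.001
grasp_force: 0.0
```

>>> {"name": "jog_arm", "arguments": {
  "moves": "0.335,0.555,0.1,0,0,0,0;0.67,1.115,0.3,0,0,0,0;0.98,1.625,0.5,0,0,0,0;1.29,2.14,0.8,0,0,0,0;1.6,2.655,1.2,0,0,0,0;1.86,3.08,1.6,0,0,0,0"
}}

```text
time_s: 26.98
eef_pos: [0.5464, 0.1049, 0.1584]
eef_rot: [0.0, 0.984, -0.178, 0.0]
wrist_force: [-0.6, 1.0, 1.2]
opening: 0.002
grasp_force: 0.9
```

Run:
```python
from h import *
b=ctrl.camera('side');cv2.imwrite('pics/side9.png',b)
o=ctrl.get_obs();print(o['eef_pos'],o['wrist_force'])
a=cv2.imread('pics/side0.png')
d=abs(a.astype(int)-b).sum(2)>60
print([f'{y}:{int(d[y,240:336].sum())}' for y in range(230,325,6)])
```

```text
[0.54609938 0.10392981 0.1573086 ] [ 1.04747624 -0.30313171  0.71272144]
['230:86', '236:87', '242:87', '248:51', '254:94', '260:92', '266:93', '272:92', '278:91', '284:90', '290:89', '296:83', '302:0', '308:0', '314:0', '320:0']
```

Scaled: 0.072 m is 3.6, 0.062 m is 3.1.

>>> {"name": "jog_arm", "arguments": {
  "moves": "0.26,0.43,0.5,0,0,0,0;0.465,0.77,1,0,0,0,0;0.67,1.115,1.55,0,0,0,0;0.8,1.325,2.05,0,0,0,0;0.93,1.54,2.55,0,0,0,0;1.035,1.71,3.1,0,0,0,0;1.085,1.8,3.6,0,0,0,0;1.135,1.885,4,0,0,0,0;1.135,1.885,4,0,0,0,0"
}}

```text
time_s: 28.15
eef_pos: [0.5536, 0.0629, 0.078]
eef_rot: [-0.0, 0.984, -0.178, -0.001]
wrist_force: [-0.2, 0.3, 0.3]
opening: 0.0
grasp_force: 0.0
```

>>> {"name": "jog_arm", "arguments": {
  "moves": "0.025,0.04,0.2,0,0,0,0;0.04,0.06,0.4,0,0,0,0;0.04,0.065,0.55,0,0,0,0;0.04,0.065,0.7,0,0,0,0;0.04,0.065,0.7,0,0,0,0"
}}

```text
time_s: 28.78
eef_pos: [0.5546, 0.0612, 0.0649]
eef_rot: [0.0, 0.984, -0.178, 0.0]
wrist_force: [0.2, 0.1, 0.2]
opening: 0.001
grasp_force: 0.0
```

Scaled: 0.002 m is 0.1, 0.001 m is 0.05.

>>> {"name": "jog_arm", "arguments": {
  "moves": "0,0,0.05,0,0,0,0;0,0,0.1,0,0,0,0;0,0,0.1,0,0,0,0"
}}

```text
time_s: 29.15
eef_pos: [0.5547, 0.0612, 0.063]
eef_rot: [-0.0, 0.984, -0.178, 0.0]
wrist_force: [0.1, -0.8, -0.2]
opening: 0.002
grasp_force: 0.3
```

>>> {"name": "jog_arm", "arguments": {
  "moves": "0,0,0.05,0,0,0,0;0,0,0.1,0,0,0,0;0,0,0.1,0,0,0,0"
}}

```text
time_s: 29.52
eef_pos: [0.5548, 0.0612, 0.0628]
eef_rot: [0.0, 0.984, -0.178, 0.0]
wrist_force: [-6.4, -0.4, 14.9]
opening: 0.0
grasp_force: 7.8
```

>>> {"name": "jog_arm", "arguments": {
  "moves": "0,0,0.05,0,0,0,0;0,0,0.05,0,0,0,0"
}}

```text
time_s: 29.78
eef_pos: [0.5548, 0.0613, 0.0626]
eef_rot: [0.0, 0.984, -0.177, 0.0]
wrist_force: [-10.0, 0.5, 23.3]
opening: -0.007
grasp_force: 11.5
```

The stop was hit hard at z 0.063, the shut height, at 23 N. I'll retreat and verify that the lid stays.

```bash
python3 -c "
from h import *
cv2.imwrite('pics/side10.png',ctrl.camera('side'))"
```

>>> {"name": "jog_arm", "arguments": {
  "moves": "0,0,-1,0,0,0,0;0,0,-3,0,0,0,0;0,0,-5.5,0,0,0,0;0,0,-8,0,0,0,0;0,0,-8,0,0,0,0;0,0,-8,0,0,0,0"
}}

```text
time_s: 30.58
eef_pos: [0.5542, 0.0613, 0.2194]
eef_rot: [0.0, 0.984, -0.178, -0.0]
wrist_force: [-0.2, -0.0, -0.2]
opening: 0.001
grasp_force: 0.0
```

Run:
```python
from h import *
b=ctrl.camera('side');cv2.imwrite('pics/side11.png',b);a=cv2.imread('pics/side10.png');z=cv2.imread('pics/side0.png')
u=lambda y,x,z:np.array([.548,.098,0])+np.array([.983,.184,0])*x+np.array([-.184,.983,0])*y+[0,0,z]
for nm,p in {'edgeL':u(-.082,.09,.063),'edgeR':u(-.082,-.09,.063)}.items():
    x,y=proj('side',p).astype(int);print(nm,x,y);h=10
    g=lambda m:cv2.cvtColor(m[y-h:y+h,x-h:x+h],6).astype(np.float32)
    print(cv2.phaseCorrelate(g(a),g(b),cv2.createHanningWindow((20,20),5)),abs(g(a)-g(b)).mean())
g=lambda m:m[138:186,308:340].astype(int);print('gauge',abs(g(z)-g(b)).mean())
g=lambda m:m[335:400,260:370].astype(int);print('tape/marker',abs(g(z)-g(b)).mean())
o=ctrl.get_obs();print(o['eef_pos'],o['wrist_force'],o['time_s'])
```

```text
edgeL 255 239
((-0.17251732402469067, -0.08872262409744636), 0.8973929411172867) 6.835
edgeR 334 242
((0.12108846335476997, 0.2988558437627482), 0.9479586887359619) 19.86
gauge 18.719401041666668
tape/marker 5.695617715617716
[0.55365625 0.06134436 0.21850997] [-0.63485233 -0.19101999  0.18211535] 30.625
```

The lid edge is unmoved. The gauge region differs from the first picture, so I'll check whether that is a shadow or movement.

Run:
```python
from h import *
t=ctrl.camera('top');b=cv2.imread('pics/side11.png');cv2.imwrite('pics/top11.png',t)
for n,im,(u,v,w,h) in(('top',t,(390,218,24,32)),('side',b,(308,138,32,48))):
    z=cv2.imread(f'pics/{n}0.png')
    g=lambda m:cv2.cvtColor(m,6)[v:v+h,u:u+w].astype(np.float32)
    print(n,cv2.phaseCorrelate(g(z),g(im),cv2.createHanningWindow((w,h),5)),abs(g(z)-g(im)).mean(),g(z).mean(),g(im).mean())
    for m in(z,im):
        q=(cv2.cvtColor(m,6)[v:v+h,u:u+w]<60).astype(np.uint8);M=cv2.moments(q,True);print(M['m00'],M['m10']/M['m00']+u,M['m01']/M['m00']+v)
```

```text
top ((-0.0658054338695333, -0.0823577976982186), 1.022348887597521) 2.686198 102.02213 102.020836
167.0 403.5688622754491 235.92814371257487
175.0 403.2914285714286 236.24
side ((0.2604862423621128, -0.24022473409024414), 0.7485867732514938) 19.364584 130.33984 111.322914
203.0 319.2167487684729 162.9310344827586
371.0 315.13477088948787 159.28301886792454
```

The top view shows the gauge unchanged; the side difference is only the arm in front of it. Handing in.

```bash
python3 -c "
from bench import ctrl
print(ctrl.hand_in())"
```

```text
the job is handed in; nothing more can be done
None
```

I ran the gauge's tip through the whole channel, hung the gauge back in the fork, pushed the lid shut, and handed the job in at about 31 s; the hand-in gave no verdict, and the tip probably ran some 4 mm off the centre line on the front leg (limit 6 mm).

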